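Pin the lid back on the finds chest

ROBOT

A 6-joint arm with a two-finger parallel gripper is mounted at the origin on the work surface. World frame = base frame: x ahead of the robot, y to its left, z up, the work surface at z = 0. Lengths are in m, angles in rad, forces in N, time in s.
With the tool pointing down it reaches from about 0.375 to 0.9 m from the base axis. Payload 3.1 kg.
Tool frame: the origin (TCP) lies on the centre line of the jaws, within the pads' length; the fingertips stand 17 mm ahead of it and the grasp point (between the pads) lies 2 mm behind it (env.tips_ahead is the distance from the TCP to the fingertips, in m); z points along the fingers, y is the line along which they close (so a half turn about z gives the same grasp; the last joint's range is limited). The gripper opens to 87 mm and grips with 3 to 60 N. Pads are 19 mm wide; open, the fingers measure 117 mm over their backs; the gripper's body (75 mm by 190 mm) begins 51 mm behind the grasp point.
Start: joints at [-1.385, 0.527, 1.433, -0, 1.181, -0.178], TCP at [0.223, -0.584, 0.24] pointing down, gripper open.
Joint ranges: [-3.08, 3.08], [-0.75, 2.2], [0.22, 2.44], [-1.43, 4.57], [0, 2.65], [-2.85, 2.85]. Speed limits (rad/s): [2.79, 2.79, 3.14, 3.14, 3.14, 3.14].

INTERFACE

Orientations are given as a unit quaternion [x, y, z, w].
In Python, from workcell import env, vision, job gives the robot as it stands. The module is installed in compiled form; this text tells all that it offers.
- The arm moves only by the shell command python3 -m inch 'ROWS' [FORCE]. ROWS is text: rows parted by semicolons, each of 5 numbers parted by spaces: the finger opening in mm, from 0 to 87, then the shift along the tool's x, y, z in mm, then the turn about the tool's z in degrees. In form: jaw x y z yaw; .... A call has 1 to 10 rows; each row shifts and turns the commanded pose from where the row before left it, along the tool's axes as they then stand; what a row does not reach is not made up. A row lasts 1/10 s, in which the tool goes at most 50 mm and 8.59 degrees, less where a joint would pass 70% of its speed; a pose out of reach is approached as far as the arm can. A call with a gripper value outside its range is refused whole. The fingers move at their own pace and stop on an object; FORCE is the grip in N (left out, the last holds). Time passes only in rows, so rows that do not move let the fingers close. It gives the time, the measured TCP pose, the force, the opening and the grip force at its end, in the units of the state.
- env.get_state(): the state, without advancing time (a new reading comes with each control period).
- vision.grab_frame(name): name is "scene" or "side" or "wrist"; returns the picture (480x640x3 uint8, blue, green, red); there is no depth.
- vision.camera_info(name): a dict with "fx", "fy", "cx", "cy" (pixels), "xyz" and "rotation" of the camera in the world; the wrist camera has in their place "mount" (4x4, takes a point from camera to tool coordinates, whose origin is the TCP and whose axes are the flange's). Camera axes: x right, y down, z forward; pixel columns grow to the right and rows downward; lengths in m; the calibration is good to about 2 mm. A picture is of the moment at which its call begins: read the wrist's pose just before it. camera_info takes no time and is no camera call.
- job.job_done(): hands the job in; it is judged then, once.
The state is a dict: "t": time; "qpos": joint angles; "dq": joint speeds; "joint_efforts": joint torques, N m; "position": TCP position; "eef_rot": TCP orientation; "ft_force": force on the tool from outside, world axes, zero at the start; "wrist_torque": the same for the moment, N m; "gripper_width": opening from 0.0 (shut) to 1.0 (fully open); "gripper_force": force on a finger pad.
Only numpy, scipy, OpenCV 4.12 (cv2) and the standard library are available. Lean on these libraries where they do the work, as an engineer would, in place of code of your own. Each camera call takes 0.05 s, during which the arm holds its last target. There are 200 camera calls.

TASK

Put the loose plywood lid back on the white finds chest, lowering it gently (do not drop it) so that it lies flat and its two hinge knuckles stand between the chest's three. Then slide the steel hinge pin through all five knuckles from the end under the lamp head until its collar is home against the first one, and let go. Leave the sherds, pot, burner and calliper where they are, and do not knock the lamp.

Things in the scene. Friction and masses are not known exactly. Their poses are not given: they have to be found in the camera images.
- chest: White painted open box with sherds in it, fixed: 200 mm (its x) by 140 mm (its y), rim 100 mm high, walls 10 mm, inside 180 x 120 mm. Origin: centre of underside, z up. Three fixed steel knuckles (tubes 23 mm outside, 15 mm bore, 24 mm long) behind its +x edge, common axis parallel to y at x = 114.5, z = 103.5 mm; they cover y = 46 to 70, -12 to 12, -70 to -46 mm. No lid on it at the start.
- bore_mouth (a point): Centre of the open mouth of the chest's +y end knuckle, under the lamp head: chest frame (114.5, 70, 103.5) mm, axes as the chest's. The pin enters here, moving along the chest's -y. Home: pin origin here, pin axis along the chest's -y.
- lid: Loose plywood lid, about 0.45 kg: board 200 mm (its x) by 140 mm (its y), 12 mm thick. Origin: centre of the board's underside, z up. Two half-round battens under it along y at x = +-80 mm, 16 mm wide and deep, drop inside the chest's walls with 2 mm play all round; on the bench it stands on them, origin 16 mm up. Seated, its frame is the chest's raised by 100 mm.
- lid_grip (a point): Centre of the top face of the dark wooden bar grip on the lid: lid frame (0, 0, 48) mm. The bar is 80 mm along the lid's y, 22 mm wide in x and rises 36 mm above the board.
- lid_hinge (a point): Middle of the lid's knuckle axis: lid frame (114.5, 0, 3.5) mm. Its two steel knuckles (23 mm outside, 15 mm bore, 24 mm long) cover the lid's y = 17 to 41 and -41 to -17 mm; seated, 5 mm of air to each neighbour.
- pin: Loose steel hinge pin, about 0.12 kg, 202 mm over all, lying level in the tool rest's middle notches, its axis 50 mm above the bench. Origin: on its axis at the collar's inner face; x axis points to the tip. Shank 10 mm thick, x = 0 to 150 mm, the last 12 mm tapered to 4 mm; collar 20 mm across, x = -6 to 0; then the grip.
- pin_grip (a point): Centre of the pin's dark wooden grip, 29 mm behind the collar's inner face (pin frame x = -29 mm): square, 16 x 16 mm, 46 mm long, free all round, its flats upright and level at the start.
- pin_tip (a point): The pin's tip, 150 mm along its x axis from its origin; 10 mm out of the last knuckle when home.
- rest: Fixed wooden tool rest. Base 100 x 100 x 12 mm (x = -35 to 65 mm), two notched cross pieces 12 mm thick at x = -25 and 55 mm, 57 mm high. The pin lies along its x axis at y = 0, collar face at x = -60 mm, grip towards -x, tip towards +x. Origin on the bench, z up.
- lamp: Fixed bench lamp. Origin: underside centre of its round foot (100 mm across, 18 mm high), axes within 2 degrees of parallel to the chest's. Post 16 mm thick, 233 mm high. Flat head 41 mm wide (y = +-20.5), x = -240 to 20 mm, z = 196 to 216 mm.
- lamp_head (a point): Free end of the lamp head, underside: lamp frame (-240, 0, 196) mm. The head hangs some 92 mm above the hinge axis, over the +y end of the lid and over the pin's grip when home: an upright gripper does not fit there, one leaning 30 to 45 degrees away from the chest does.
- pot: Bystander: brown clay pot, 148 mm across, 158 mm high; origin centre of its base.
- burner: Bystander: glass spirit burner, 74 mm across, 92 mm high; origin centre of its base.
- calliper: Bystander: steel calliper lying flat, 180 mm long (x = -70 to 110 mm), 8 mm high; origin on the bench.
- sherd_a: Bystander: curved clay sherd about 80 x 42 mm, 17 mm high, origin under its middle, beside the chest at +y.
- sherd_b: Bystander: curved clay sherd about 75 x 55 mm, 17 mm high, origin under its middle, behind the chest.
- sherd_c: Bystander: curved clay sherd about 70 x 42 mm, 17 mm high, origin under its middle, beside the chest at -y.

How it is judged:
On the way:
1. the lid lies flat on the chest, knuckles between knuckles (x of lid in the frame of chest between -0.004 and 0.004 m and y of lid in the frame of chest between -0.004 and 0.004 m and z of lid in the frame of chest between 0.097 and 0.103 m and angle between lid's own z axis and vertical below 0.03 rad and angle between the x axis of lid and the x axis of chest, either way round below 0.05 rad and x of lid_hinge in the frame of chest above 0.09 m), for 0.2 s.
At the end, for the whole second after the job is handed in: Lid seated on the chest within 4 mm in plan, 3 mm in height and 0.03 rad of level, knuckle side to knuckle side; pin through all five knuckles within 5 mm of their axis at both ends, collar within 5 mm of the end knuckle and tip beyond the last knuckle; both at rest (all of step 1 and x of pin in the frame of chest between 0.1095 and 0.1195 m and z of pin in the frame of chest between 0.0985 and 0.1085 m and y of pin in the frame of chest between 0.066 and 0.075 m and x of pin_tip in the frame of chest between 0.1095 and 0.1195 m and z of pin_tip in the frame of chest between 0.0985 and 0.1085 m and y of pin_tip in the frame of chest below -0.072 m and linear speed of each of lid, pin below 0.02 m/s); the robot touches nothing.
It fails at once if a bystander is shifted more than 30 mm (distance of any of pot, burner, calliper, sherd_a, sherd_b, sherd_c from where it was at the start of the episode above 0.03 m).
It fails at once if the lamp is knocked (more than 8 N) (contact force between anything else and lamp above 8 N).
It fails at once if the lid is dropped onto the chest (faster than 0.45 m/s just above it) (linear speed of lid above 0.45 m/s and horizontal distance between lid and chest below 0.03 m and z of lid in the frame of chest below 0.135 m).
It also fails if it takes over 72 s, if anything falls off the work surface, if the arm or the gripper's body presses on something with over 40 N, if the wrist force passes 120 N, or if a joint passes its speed limit or range.

## Working session

There is one attempt and no reset: what is moved stays moved. The work goes in short steps, Python scripts to look and compute and a shell command to move; the robot and the scene stay as the last step left them, time stands still between calls to the robot, and variables do not carry over. Pictures are saved under pics/ and viewed, at most 10 in all, crops included, and the job is handed in when it is done.

```bash
mkdir -p pics; cat > h.py <<'E'
import numpy as np, cv2
from scipy.spatial.transform import Rotation as R
from workcell import env, vision
def cam(n, st=None):
    c=vision.camera_info(n); K=np.array([[c['fx'],0,c['cx']],[0,c['fy'],c['cy']],[0,0,1.]])
    if 'mount' in c:
        T=np.eye(4);T[:3,:3]=R.from_quat(st['eef_rot']).as_matrix();T[:3,3]=st['position']
        T=T@np.array(c['mount']); return K,T[:3,:3],T[:3,3]
    r=np.array(c['rotation']); 
    if r.shape!=(3,3): r=R.from_quat(r).as_matrix()
    return K,r,np.array(c['xyz'])
def ray(C,uv):
    K,r,p=C; d=r@np.linalg.inv(K)@np.array([uv[0],uv[1],1.]); return p,d/np.linalg.norm(d)
def onz(C,uv,z):
    p,d=ray(C,uv); return p+d*(z-p[2])/d[2]
def proj(C,X):
    K,r,p=C; q=K@(r.T@(np.asarray(X,float)-p)); return q[:2]/q[2]
def tri(rays):
    A=np.zeros((3,3));b=np.zeros(3)
    for p,d in rays:
        M=np.eye(3)-np.outer(d,d);A+=M;b+=M@p
    return np.linalg.solve(A,b)
E
python3 - <<'E'
from h import *
for n in ('scene','side','wrist'):
    st=env.get_state(); cv2.imwrite(f'pics/{n}0.png',vision.grab_frame(n))
    C=cam(n,st); print(n,C[0][0,0],C[2].round(3),C[1][:,2].round(2))
print(st)
E
```

```text
scene 459.9108651811006 [ 1.131 -0.255  0.855] [-0.59  0.24 -0.77]
side 559.5841822842714 [0.078 0.707 0.997] [ 0.4  -0.6  -0.69]
wrist 333.1241011106571 [ 0.294 -0.557  0.383] [-0.26 -0.1  -0.96]
{'t': 0.1, 'qpos': array([-1.38451169e+00,  5.28412104e-01,  1.43375273e+00, -1.50097573e-05,
        1.18140303e+00, -1.78459214e-01]), 'dq': array([ 0.0010132 , -0.00065034, -0.00234297, -0.00155132, -0.00041667,
        0.00086042]), 'joint_efforts': array([-6.79660261e-04, -4.40985811e+01, -1.77150464e+01,  6.33969647e-02,
        5.34167513e-02, -4.77915205e-05]), 'position': array([ 0.22287494, -0.58324898,  0.23865237]), 'eef_rot': array([ 9.83415283e-01,  1.81365394e-01, -1.08043914e-05, -9.87569361e-04]), 'ft_force': array([-0.55019241,  0.75594764,  0.41200155]), 'wrist_torque': array([-0.01286462, -0.00752893,  0.00524922]), 'gripper_force': 0.0, 'gripper_width': 1.002406153197533}
```

View pics/scene0.png

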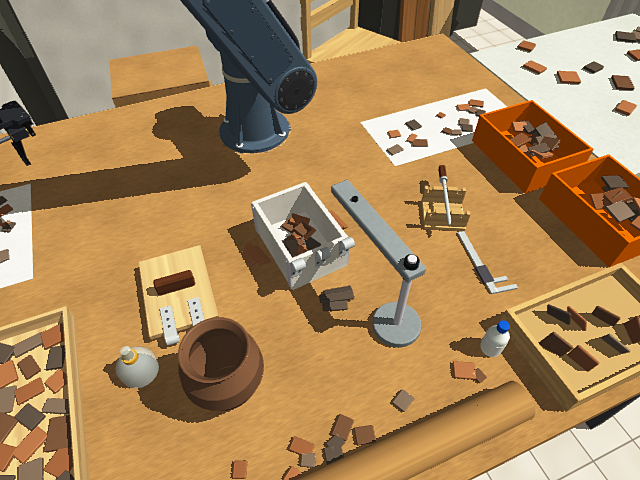

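View pics/side0.png

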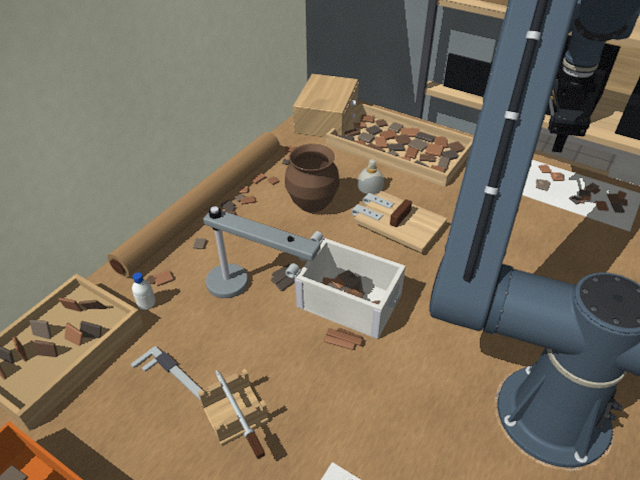

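The scene view shows the chest around (303,235) with its hinge towards the camera, the lid at (178,295), and the pin on its rest at (445,195). The lamp head runs from (345,190) to (412,265). I'll enlarge both views to read off corners.

```bash
python3 - <<'E'
import cv2
a=cv2.imread('pics/scene0.png');b=cv2.imread('pics/side0.png')
A=cv2.resize(a[155:355,130:370],None,fx=3.3,fy=3,interpolation=cv2.INTER_CUBIC)
cv2.imwrite('pics/sc1.png',cv2.resize(a[155:355,130:370],(720,600),interpolation=cv2.INTER_CUBIC))
cv2.imwrite('pics/sd1.png',cv2.resize(b[180:340,200:460],(780,480),interpolation=cv2.INTER_CUBIC))
E
```

```text
(no output)
```

View pics/sc1.png

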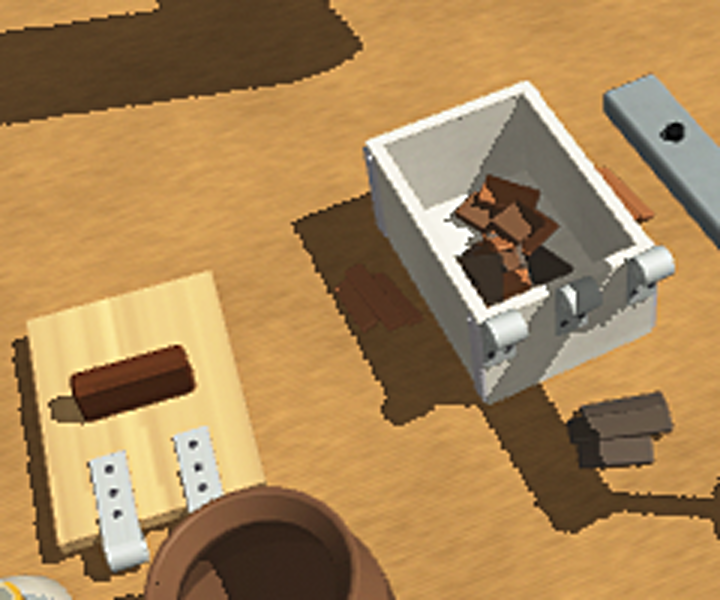

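View pics/sd1.png

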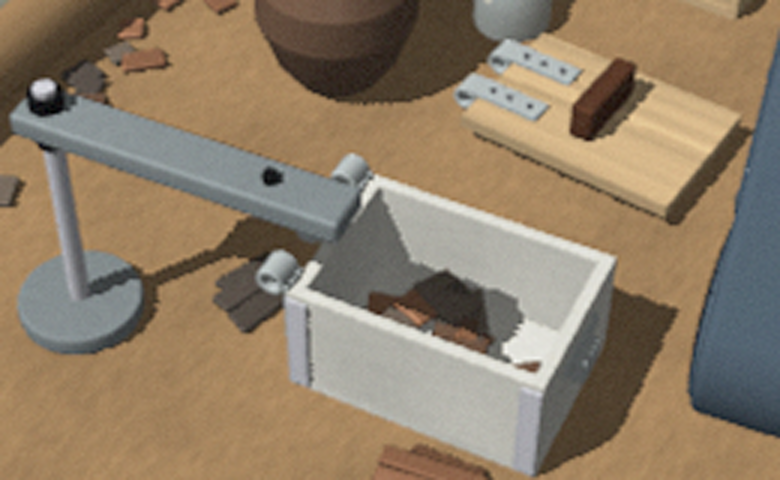

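```bash
python3 - <<'E'
from h import *
S=cam('scene');D=cam('side')
s=lambda x,y:(130+x/3,155+y/3)
d=lambda x,y:(200+x/3,180+y/3)
loc=lambda L,W:np.array([[-L,-W],[-L,W],[L,W],[L,-W]])
def fit(P,Q):
    p=P.mean(0);q=Q.mean(0);a=P-p;b=Q-q
    th=np.arctan2((a[:,0]*b[:,1]-a[:,1]*b[:,0]).sum(),(a*b).sum())
    c,s_=np.cos(th),np.sin(th);Rm=np.array([[c,-s_],[s_,c]])
    t=q-Rm@p; return t,np.degrees(th),(Q-(P@Rm.T+t))*1000
cs=[(367,148),(528,83),(655,250),(478,320)]
cd=[(614,259),(540,388),(290,293),(372,178)]
for n,C,f,pts in(('sc',S,s,cs),('sd',D,d,cd)):
    Q=np.array([onz(C,f(*p),.1)[:2] for p in pts]);print('chest',n,*fit(loc(.1,.07),Q))
ls=[(27,322),(211,272),(266,486),(60,540)]
Q=np.array([onz(S,s(*p),.028)[:2] for p in ls]);print('lid',*fit(loc(.1,.07),Q))
Q=np.array([onz(D,d(*p),.028)[:2] for p in [(742,122),(668,208)]]);print('lid side back corners',Q)
# lamp end, top z .216
for n,C,pts in(('sc',S,[s(605,95),s(655,74)]),('sd',D,[d(328,236),d(357,190)])):
    print('lamp',n,[onz(C,p,.216).round(4) for p in pts])
# pin : scene pixels approx
for n,C,pts in(('sc',S,[(449,222),(444,183),(442,168)]),('sd',D,[(219,374),(249,429),(260,453)])):
    print('pin',n,[onz(C,p,.05).round(4) for p in pts])
E
```

```text
chest sc [ 0.47964967 -0.0376249 ] 5.843602562998998 [[ 5.70859967  0.21978013]
 [ 1.72362366  0.14749946]
 [-1.08758158 -0.871332  ]
 [-6.34464175  0.5040524 ]]
chest sd [ 0.47364569 -0.0344077 ] 5.7109522175267955 [[ 0.57706523  1.10646997]
 [ 3.1261723  -1.34506468]
 [-1.85963908 -2.6208464 ]
 [-1.84359846  2.85944112]]
lid [ 0.49810862 -0.32917087] -3.107130955005496 [[ 1.42652335 -0.57754805]
 [ 0.61814554 -1.46559833]
 [ 2.05232374 -0.18783912]
 [-4.09699263  2.2309855 ]]
lid side back corners [[ 0.38530258 -0.38492953]
 [ 0.39432115 -0.25428826]]
lamp sc [array([0.522 , 0.0223, 0.216 ]), array([0.5167, 0.0615, 0.216 ])]
lamp sd [array([0.5088, 0.0737, 0.216 ]), array([0.516 , 0.0272, 0.216 ])]
pin sc [array([0.5813, 0.2989, 0.05  ]), array([0.4636, 0.3604, 0.05  ]), array([0.4132, 0.3865, 0.05  ])]
pin sd [array([0.5767, 0.2994, 0.05  ]), array([0.4559, 0.3595, 0.05  ]), array([0.412 , 0.3849, 0.05  ])]
```

The crops give the chest at about (0.476,-0.036), yaw 5.8°, and the lid at about (0.493,-0.326), yaw -3°. The pin lies at a heading of about -27°, and the lamp head ends above chest y ≈ 78 mm. Next I'll move over the lid.

```bash
python3 -m inch '87 43 -18 0 0;87 43 -18 0 0;87 43 -18 0 0;87 43 -18 0 0;87 43 -18 0 0;87 43 -18 0 0;87 43 -18 0 0;87 42 -19 0 0' && python3 -m inch '87 0 0 0 -8.3;87 0 0 0 -8.3;87 0 0 0 -8.3;87 0 0 0 -8.3;87 0 0 0 -8.3;87 0 0 0 -8.3;87 0 0 0 -8.2;87 0 0 0 -8.2;87 0 0 0 0'
python3 - <<'E'
from h import *
st=env.get_state();cv2.imwrite('pics/w1.png',vision.grab_frame('wrist'));
c=vision.grab_frame('side')[0:240,320:640]; np.save('st1.npy',st,allow_pickle=True)
w=cv2.imread('pics/w1.png'); cv2.imwrite('pics/m1.png',np.hstack([cv2.resize(w,(533,400)),c[:, :267].repeat(1,0)][:1]+[cv2.copyMakeBorder(c[:,:267],0,160,0,0,0)]))
print(st['position'],st['qpos'],st['t'])
E
```

```text
t: 0.95
position: [0.4928, -0.3245, 0.2394]
eef_rot: [0.983, 0.181, -0.0, -0.0]
ft_force: [1.0, -0.3, 0.3]
gripper_width: 0.999
gripper_force: 0.0
t: 1.85
position: [0.4915, -0.3258, 0.2392]
eef_rot: [0.725, 0.689, -0.0, -0.0]
ft_force: [-0.0, 0.2, -0.1]
gripper_width: 1.004
gripper_force: 0.0
[ 0.49148541 -0.32580483  0.23920603] [-7.74763890e-01  4.80409278e-01  1.52354437e+00  6.41623870e-06
  1.13849652e+00 -7.23928229e-01] 1.85
```

View pics/m1.png

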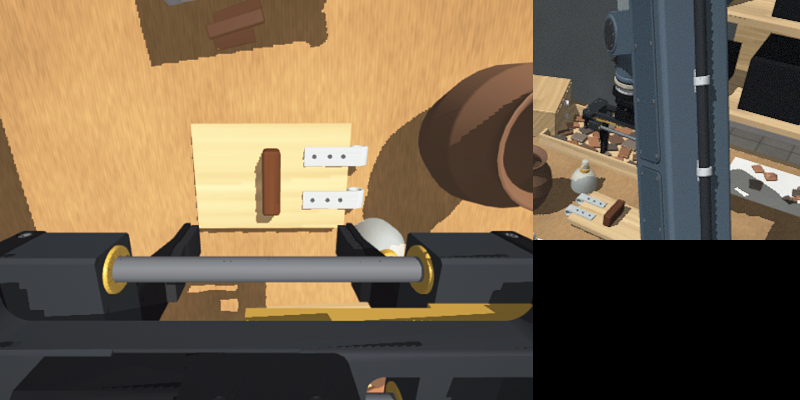

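The wrist view shows the lid at m1 pixels (191..351, 124..228), with the bar grip at about (271,182) and the hinge straps to the right. The gripper body is wide along tool y, so the finger line already matches the lid's x. Now I'll measure the grip.

```bash
python3 - <<'E'
from h import *
w=cv2.imread('pics/w1.png');st=np.load('st1.npy',allow_pickle=True).item();C=cam('wrist',st)
hsv=cv2.cvtColor(w,cv2.COLOR_BGR2HSV)
roi=np.zeros(w.shape[:2],np.uint8);roi[165:268,300:350]=255
m=cv2.inRange(hsv,(0,90,20),(14,255,150))&roi
c=max(cv2.findContours(m,0,1)[0],key=cv2.contourArea);x,y,ww,hh=cv2.boundingRect(c);print('bar px',x,y,ww,hh,cv2.minAreaRect(c))
for p in[(x,y),(x+ww,y),(x,y+hh),(x+ww,y+hh)]: print(onz(C,p,.064).round(4))
m=cv2.inRange(hsv,(18,30,150),(35,160,255));m[275:]=0;m[:120]=0;m[:,:210]=0;m[:,450:]=0
c=max(cv2.findContours(m,0,1)[0],key=cv2.contourArea);h=cv2.convexHull(c);ap=cv2.approxPolyDP(h,6,True)[:,0]
for p in ap: print(p,onz(C,p,.028).round(4))
print('tcp px',proj(C,st['position']))
E
```

```text
bar px 315 178 22 81 ((325.5, 218.0), (80.0, 21.0), 90.0)
[ 0.4866 -0.2877  0.064 ]
[ 0.5076 -0.2888  0.064 ]
[ 0.4819 -0.3698  0.064 ]
[ 0.5044 -0.371   0.064 ]
[427 128] [ 0.6025 -0.2472  0.028 ]
[411 269] [ 0.5898 -0.4012  0.028 ]
[239 272] [ 0.3922 -0.3947  0.028 ]
[229 148] [ 0.3985 -0.2565  0.028 ]
[327 120] [ 0.5011 -0.2343  0.028 ]
[414 120] [ 0.5891 -0.2388  0.028 ]
tcp px [322.63979331 300.57181091]
```

```bash
python3 - <<'E'
from h import *
S=cam('scene');D=cam('side')
print('rim centre scene',onz(S,(220,350),.155),'side',onz(D,(313,155),.155))
print('burner',onz(S,(135,368),.04),onz(D,(371,180),.04))
st=np.load('st1.npy',allow_pickle=True).item();C=cam('wrist',st)
print(onz(C,(504,165),.08))
E
python3 -m inch '87 -3.3 3.8 20 0;87 0 0 30 0;87 0 0 30 0;87 0 0 0 0'
```

```text
rim centre scene [ 0.74649168 -0.27735005  0.155     ] side [ 0.74029876 -0.2956067   0.155     ]
burner [ 0.65660411 -0.43782032  0.04      ] [ 0.62832703 -0.41729949  0.04      ]
[ 0.65689906 -0.28300112  0.08      ]
t: 2.35
position: [0.493, -0.3273, 0.1557]
eef_rot: [0.726, 0.688, -0.0, -0.005]
ft_force: [-0.4, 0.4, -0.5]
gripper_width: 0.996
gripper_force: 0.0
```

```bash
python3 -m inch '87 -1 1 40 0;87 0 0 35 0;87 0 0 15 0;87 0 0 11 0;87 0 0 5 0;87 0 0 0 0;87 0 0 0 0' && python3 -m inch '10 0 0 0 0;10 0 0 0 0;10 0 0 0 0;10 0 0 0 0;10 0 0 0 0;10 0 0 0 0;10 0 0 0 0;10 0 0 0 0' 40
```

```text
t: 3.05
position: [0.497, -0.3312, 0.0548]
eef_rot: [0.725, 0.689, 0.0, 0.001]
ft_force: [0.9, -0.5, 0.4]
gripper_width: 0.999
gripper_force: 0.0
t: 3.85
position: [0.4962, -0.3305, 0.0535]
eef_rot: [0.725, 0.689, 0.0, -0.0]
ft_force: [0.1, -0.8, 0.1]
gripper_width: 0.357
gripper_force: 0.0
```

```bash
python3 -m inch '10 0 0 3 0;10 0 0 0 0;10 0 0 0 0;10 0 0 0 0;10 0 0 0 0;10 0 0 0 0' && python3 -m inch '10 0 0 -8 0;10 0 0 -20 0;10 0 0 -30 0;10 0 0 -40 0;10 0 0 -40 0;10 0 0 0 0;10 0 0 0 0'
```

```text
t: 4.45
position: [0.4961, -0.3305, 0.0504]
eef_rot: [0.725, 0.689, -0.0, -0.0]
ft_force: [-2.2, -0.0, -0.8]
gripper_width: 0.247
gripper_force: 40.0
t: 5.15
position: [0.4963, -0.3303, 0.1893]
eef_rot: [0.725, 0.689, 0.0, 0.001]
ft_force: [-0.5, 0.4, -4.2]
gripper_width: 0.249
gripper_force: 40.0
```

```bash
python3 -m inch '10 0 0 -35 0;10 20 -4 -40 0;10 26 -6 -40 0;10 26 -6 -40 0;10 26 -6 -40 0;10 26 -4 -40 0;10 5 0 -35 0;10 0 0 0 -8.5;10 0 0 0 0;10 0 0 0 0'
python3 - <<'E'
from h import *
st=env.get_state();w=vision.grab_frame('wrist');cv2.imwrite('pics/w2.png',w);np.save('st2.npy',st,allow_pickle=True)
for n in('scene','side'):cv2.imwrite(f'pics/{n}2.png',vision.grab_frame(n))
print(st['position'],st['eef_rot'])
C=cam('wrist',st)
for p in [(-.1,-.07),(-.1,.07),(.1,.07),(.1,-.07)]:
    a=np.radians(5.8);print(proj(C,[.476+p[0]*np.cos(a)-p[1]*np.sin(a),-.036+p[0]*np.sin(a)+p[1]*np.cos(a),.1]).round(1))
E
```

```text
t: 6.15
position: [0.4759, -0.1998, 0.4557]
eef_rot: [0.673, 0.74, -0.0, -0.003]
ft_force: [0.0, 0.1, -4.9]
gripper_width: 0.25
gripper_force: 40.0
[ 0.47592437 -0.19982241  0.45574265] [ 6.72833379e-01  7.39787487e-01 -3.63131754e-04 -3.09612076e-03]
[264.4 125.5]
[258.6  13.8]
[410.8  12.3]
[404.3 124.4]
```

View pics/w2.png

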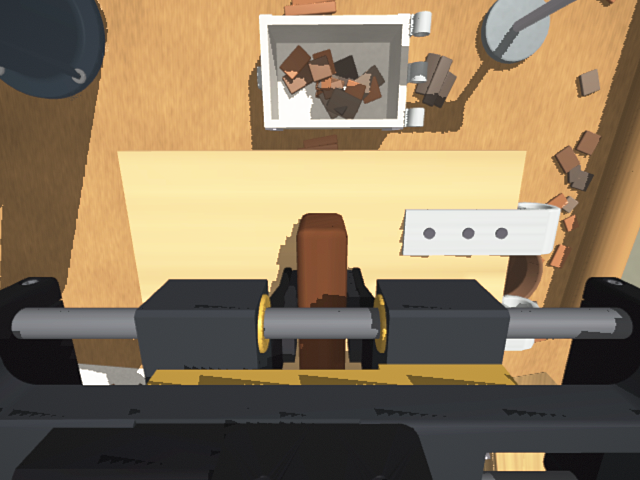

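The wrist view shows the chest rim at (261..410, 14..128), with its knuckles on the right at (421,23), (418,70) and (416,117). The held lid's far edge is level at row 151, from (118,151) to (525,151). I'll fit the rim edges.

```bash
cat > rim.py <<'E'
from h import *
def edge(g,a,b,s,rad=9):
    """subpixel edge points along segment a-b; s: normal side search, strongest gradient; returns line fit"""
    a=np.array(a,float);b=np.array(b,float);t=(b-a)/np.linalg.norm(b-a);n=np.array([-t[1],t[0]])*s
    P=[]
    for k in np.linspace(0.1,.9,40):
        q=a+k*(b-a);o=np.arange(-rad,rad+.1,.25)
        L=q+o[:,None]*n
        v=cv2.remap(g,L[:,0].astype(np.float32)[None],L[:,1].astype(np.float32)[None],cv2.INTER_LINEAR)[0].astype(float)
        d=np.gradient(cv2.GaussianBlur(v[None],(9,1),2)[0]);i=np.argmin(d)  # bright -> dark going outward
        P.append(q+o[i]*n)
    return cv2.fitLine(np.array(P,np.float32),cv2.DIST_HUBER,0,.01,.01).ravel()
def inter(l,m):
    A=np.array([[l[0],-m[0]],[l[1],-m[1]]]);t=np.linalg.solve(A,[m[2]-l[2],m[3]-l[3]]);return l[2:]+t[0]*l[:2]
def fit(P,Q):
    p=P.mean(0);q=Q.mean(0);a=P-p;b=Q-q
    th=np.arctan2((a[:,0]*b[:,1]-a[:,1]*b[:,0]).sum(),(a*b).sum())
    c,s_=np.cos(th),np.sin(th);Rm=np.array([[c,-s_],[s_,c]])
    t=q-Rm@p; return t.round(4),np.degrees(th).round(2),((Q-(P@Rm.T+t))*1000).round(1)
E
python3 - <<'E'
from rim import *
w=cv2.imread('pics/w2.png');st=np.load('st2.npy',allow_pickle=True).item();C=cam('wrist',st)
g=w[:,:,0] # blue: white vs wood
c=[(264,128),(260,15),(411,13),(406,128)]  # -x-y,-x+y,+x+y,+x-y
L=[edge(g,c[i],c[(i+1)%4],-1) for i in range(4)]
ctr=np.mean(c,0)
k=[inter(L[i-1],L[i]) for i in range(4)];print(np.round(k,1).tolist())
Q=np.array([onz(C,p,.1)[:2] for p in k]);print(fit(np.array([[-.1,-.07],[-.1,.07],[.1,.07],[.1,-.07]]),Q))
# lid
z=st['position'][2]-.0344+.012
Q=np.array([onz(C,p,z)[:2] for p in[(118.5,151.5),(525.5,151.5)]]);m=Q.mean(0);d=Q[1]-Q[0];th=np.arctan2(d[1],d[0]);e=np.array([-np.sin(th),np.cos(th)])
print('lid',m-.07*e,np.degrees(th),np.linalg.norm(d),'tcp',st['position'], 'psi',np.degrees(2*np.arctan2(st['eef_rot'][1],st['eef_rot'][0])))
E
```

```text
[[263.79998779296875, 126.9000015258789], [258.29998779296875, 15.199999809265137], [410.5, 14.199999809265137], [404.3999938964844, 126.4000015258789]]
(array([ 0.4759, -0.0381]), np.float64(5.67), array([[-0.5, -0.1],
       [-0.3,  0.3],
       [-0.1,  0.1],
       [ 0.9, -0.3]]))
lid [ 0.47529034 -0.20108034] 5.391877816281238 0.19872243515835603 tcp [ 0.47592437 -0.19982241  0.45574265] psi 95.42724401998437
```

```bash
python3 -m inch '10 0 0 30 0;10 0 0 45 0;10 0 0 45 0;10 0 0 45 0;10 0 0 45 0;10 0 0 40 0;10 0 0 21 0;10 0 0 0 -0.3;10 0 0 0 0' && python3 -m inch '10 10 1 0 0;10 20 2 0 0;10 22 2 0 0;10 22 2 0 0;10 22 2 0 0;10 22 2 0 0;10 22 2.5 0 0;10 15 1.5 0 0;10 7 1 0 0;10 0 0 0 0'
python3 - <<'E'
from h import *
for n in('scene','side'):cv2.imwrite(f'pics/{n}3.png',vision.grab_frame(n))
st=env.get_state();cv2.imwrite('pics/w3.png',vision.grab_frame('wrist'));print(st['position'],st['t'],st['qpos'].round(2))
np.save('st3.npy',st,allow_pickle=True)
a=cv2.imread('pics/scene3.png');b=cv2.imread('pics/side3.png')
A=cv2.resize(a[170:310,225:375],(560,523),interpolation=cv2.INTER_CUBIC)
cv2.imwrite('pics/m3.png',A)
E
```

```text
t: 7.2
position: [0.4771, -0.2008, 0.1874]
eef_rot: [0.67, 0.742, -0.0, -0.0]
ft_force: [0.9, 0.1, -3.6]
gripper_width: 0.249
gripper_force: 40.0
t: 8.2
position: [0.4766, -0.0368, 0.1888]
eef_rot: [0.669, 0.743, 0.001, 0.001]
ft_force: [0.8, -0.2, -2.8]
gripper_width: 0.251
gripper_force: 40.0
[ 0.47673726 -0.03799689  0.18832966] 8.3 [-0.31  0.41  1.85 -0.    0.88 -0.42]
```

View pics/m3.png

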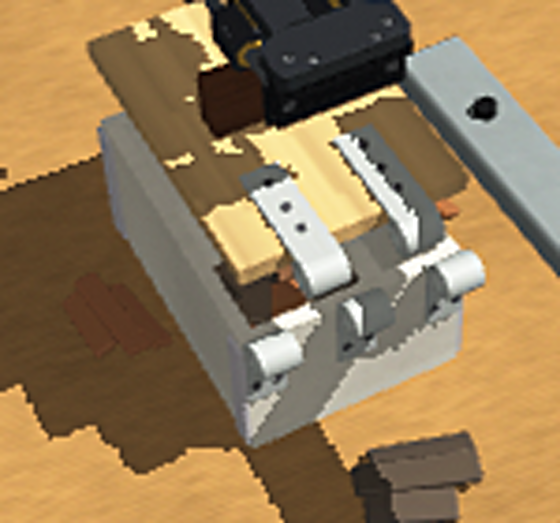

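The crop shows the lid level above the chest, its two knuckles lined up with the gaps between the chest's three and clear of the lamp head. I'll lower it in small steps and watch the force.

```bash
python3 -m inch '10 0.7 0 10 0;10 0 0 12 0;10 0 0 10 0;10 0 0 5 0;10 0 0 0 0;10 0 0 0 0' && python3 -m inch '10 0 0 2 0;10 0 0 2 0;10 0 0 2 0;10 0 0 0 0;10 0 0 0 0'
```

```text
t: 8.95
position: [0.4761, -0.0371, 0.1504]
eef_rot: [0.67, 0.742, -0.0, -0.0]
ft_force: [0.1, -0.7, -4.1]
gripper_width: 0.249
gripper_force: 40.0
t: 9.45
position: [0.476, -0.0369, 0.1446]
eef_rot: [0.67, 0.743, -0.0, -0.0]
ft_force: [-0.3, 0.3, -4.3]
gripper_width: 0.249
gripper_force: 40.0
```

```bash
python3 -m inch '10 0 0 2 0;10 0 0 2 0;10 0 0 2 0;10 0 0 0 0;10 0 0 0 0' && python3 -m inch '10 0 0 1 0;10 0 0 1 0;10 0 0 1 0;10 0 0 0 0;10 0 0 0 0'
```

```text
t: 9.95
position: [0.476, -0.0369, 0.1384]
eef_rot: [0.67, 0.743, -0.0, -0.0]
ft_force: [-0.3, 0.4, -2.7]
gripper_width: 0.251
gripper_force: 40.0
t: 10.45
position: [0.476, -0.0369, 0.1355]
eef_rot: [0.67, 0.743, -0.0, -0.0]
ft_force: [0.9, -0.8, -4.0]
gripper_width: 0.246
gripper_force: 40.0
```

```bash
python3 -m inch '10 0 0 0.6 0;10 0 0 0.5 0;10 0 0 0 0;10 0 0 0 0' ; python3 -m inch '10 0 0 0.7 0;10 0 0 0 0;10 0 0 0 0'
```

```text
t: 10.85
position: [0.476, -0.0369, 0.1344]
eef_rot: [0.67, 0.743, 0.0, -0.0]
ft_force: [-0.4, 0.4, -3.4]
gripper_width: 0.249
gripper_force: 40.0
t: 11.15
position: [0.4761, -0.0369, 0.1344]
eef_rot: [0.67, 0.743, 0.0, 0.0]
ft_force: [-1.7, 1.6, 5.6]
gripper_width: 0.248
gripper_force: 40.0
```

The lid is seated: the contact force rose at the expected height. Now I'll release it and rise clear.

```bash
python3 -m inch '40 0 0 -0.5 0;60 0 0 0 0;60 0 0 0 0;60 0 0 -5 0;60 0 0 -25 0;87 0 0 -40 0;87 0 0 -45 0;87 0 0 -45 0;87 0 0 -40 0;87 0 0 0 0'
python3 - <<'E'
from h import *
st=env.get_state();w=vision.grab_frame('wrist');cv2.imwrite('pics/w4.png',w);np.save('st4.npy',st,allow_pickle=True)
for n in('scene','side'):cv2.imwrite(f'pics/{n}4.png',vision.grab_frame(n))
a=cv2.imread('pics/scene4.png')
cv2.imwrite('pics/m4.png',np.hstack([cv2.resize(w,(400,300)),cv2.resize(a[160:310,220:420],(400,300),interpolation=cv2.INTER_CUBIC)]))
print(st['position'],st['t'])
E
```

```text
t: 12.15
position: [0.4793, -0.0378, 0.3404]
eef_rot: [0.67, 0.743, 0.003, 0.006]
ft_force: [1.0, -0.1, 0.0]
gripper_width: 0.978
gripper_force: 0.0
[ 0.47928672 -0.03780768  0.34039098] 12.15
```

View pics/m4.png

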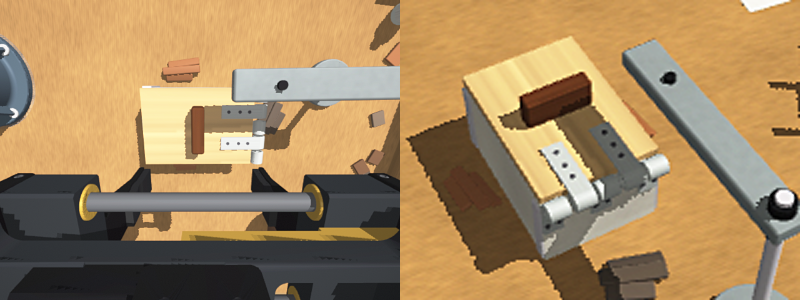

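The lid is seated with its knuckles interleaved. The wrist view shows the lamp head's free end at m4 (232, 69..100). Next I'll measure the head and move over the pin.

```bash
python3 -m inch '87 35 10 0 0;87 40 12 0 0;87 45 14 0 0;87 45 14 0 0;87 45 14 0 0;87 45 14 0 0;87 45 14 0 0;87 44 11 0 0;87 0 0 0 0' && python3 -m inch '87 0 0 0 -8.2;87 0 0 0 -8.2;87 0 0 0 -8.2;87 0 0 0 -8.2;87 0 0 0 -8.2;87 0 0 0 -8.2;87 0 0 0 -7.4;87 0 0 0 0;87 0 0 0 0'
python3 - <<'E'
from rim import *
st=np.load('st4.npy',allow_pickle=True).item();C=cam('wrist',st);g=cv2.imread('pics/w4.png')[:,:,0]
u=edge(g,(380,110),(600,111),1,9) ; l=edge(g,(380,160),(600,160),-1,9)
u2=edge(g,(380,110),(600,111),-1,9); l2=edge(g,(380,160),(600,160),1,9)
a=np.radians(5.67);Rm=np.array([[np.cos(a),np.sin(a)],[-np.sin(a),np.cos(a)]])
for L in(u,u2,l,l2):
  print([ (Rm@(onz(C,(x,L[3]+(x-L[2])*L[1]/L[0]),.216)[:2]-[.4759,-.0381])*1000).round(1) for x in(400,520)])
st=env.get_state();w=vision.grab_frame('wrist');cv2.imwrite('pics/w5.png',w);np.save('st5.npy',st,allow_pickle=True)
print(st['position'],st['t'],st['qpos'].round(2),np.degrees(2*np.arctan2(st['eef_rot'][1],st['eef_rot'][0])))
E
```

```text
t: 13.2
position: [0.5421, 0.3208, 0.3309]
eef_rot: [0.668, 0.744, -0.001, -0.002]
ft_force: [-1.1, -0.6, -0.2]
gripper_width: 0.999
gripper_force: 0.0
t: 14.1
position: [0.5425, 0.315, 0.3327]
eef_rot: [0.239, 0.971, -0.001, -0.001]
ft_force: [-0.7, 0.7, -1.0]
gripper_width: 1.001
gripper_force: 0.0
[array([63.3, 93.4]), array([155. ,  96.2])]
[array([63.2, 95.6]), array([154.8,  97.4])]
[array([66. , 55.3]), array([161.8,  57.2])]
[array([65.9, 57.1]), array([161.5,  59. ])]
[0.54254274 0.31502855 0.33271133] 14.1 [ 0.35  0.45  1.31 -0.    1.39 -0.74] 152.30976355613123
```

View pics/w5.png

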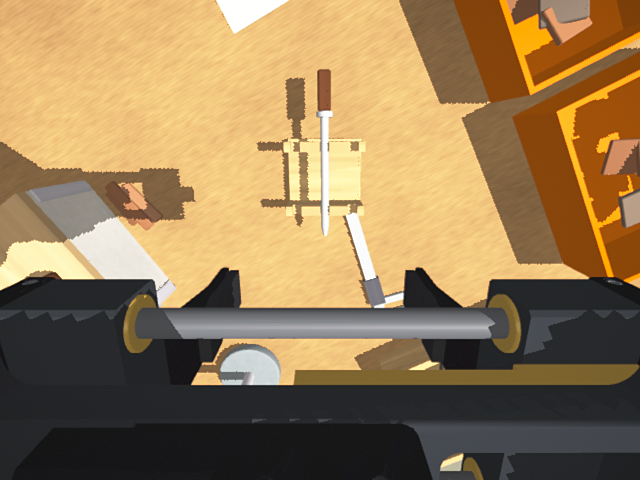

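The wrist view shows the pin straight up the image: tip at (325,235), collar at (322,113), grip end at (324,70). From the previous frame, the head covers chest y ≈ 56..98 mm at the hinge. Now I'll locate the pin.

```bash
python3 - <<'E'
from rim import *
st=np.load('st5.npy',allow_pickle=True).item();C=cam('wrist',st);w=cv2.imread('pics/w5.png');hsv=cv2.cvtColor(w,cv2.COLOR_BGR2HSV)
m=cv2.inRange(hsv,(0,90,30),(14,255,190));m[:60]=0;m[125:]=0;m[:,:308]=0;m[:,340:]=0
c=max(cv2.findContours(m,0,1)[0],key=cv2.contourArea);x,y,ww,hh=cv2.boundingRect(c);print('grip px',x,y,ww,hh)
b=w[:,:,0].copy();pts=[]
for v in list(range(122,138,2))+list(range(155,205,4)):
    r=(b[v,314:336]>190).nonzero()[0]
    if len(r): pts.append((314+r.mean(),v))
l=cv2.fitLine(np.array(pts,np.float32),cv2.DIST_HUBER,0,.01,.01).ravel();print(l,len(pts))
at=lambda v:(l[2]+(v-l[3])*l[0]/l[1],v)
A=onz(C,at(125),.053);B=onz(C,at(200),.053);d=B-A;print('heading',np.degrees(np.arctan2(d[1],d[0])),A,B)
e0=onz(C,(x+ww/2,y),.058);e1=onz(C,(x+ww/2,y+hh),.055);tip=onz(C,at(235.5),.05);col=onz(C,at(112),.06)
print('grip end',e0,'grip front',e1,'collar',col,'tip',tip,np.linalg.norm((tip-e0)[:2]))
h=d[:2]/np.linalg.norm(d[:2]);o1=tip[:2]-.150*h;o2=e0[:2]+.052*h;print('origin',o1,o2,'centre line via grip',(e0+e1)/2)
gp=(o1+o2)/2-.043*h; 
D=gp-st['position'][:2];psi=2*np.arctan2(st['eef_rot'][1],st['eef_rot'][0])
print('grasp',gp,'move tool x,y',D@[np.cos(psi),np.sin(psi)]*1000,D@[np.sin(psi),-np.cos(psi)]*1000)
E
```

```text
grip px 317 69 14 42
[3.8235849e-03 9.9999267e-01 3.2510001e+02 1.6310001e+02] 21
heading -27.348568341534776 [0.46360458 0.35918865 0.053     ] [0.5453225  0.31692312 0.053     ]
grip end [0.40903524 0.38641484 0.058     ] grip front [0.44903309 0.36549812 0.055     ] collar [0.45081806 0.36574371 0.06      ] tip [0.58851265 0.29460963 0.05      ] 0.20159448594397691
origin [0.45527844 0.36352003] [0.45522311 0.3625259 ] centre line via grip [0.42903417 0.37595648 0.0565    ]
grasp [0.41705696 0.38277728] move tool x,y 142.59647839667375 1.6775222179158047
```

```bash
python3 -m inch '87 30 0.4 10 -0.3;87 40 0.4 35 0;87 40 0.5 40 0;87 32 0.4 40 0;87 0 0 40 0;87 0 0 35 0;87 0 0 25 0;87 0 0 10 0;87 0 0 0 0;87 0 0 0 0'
python3 - <<'E'
from h import *
st=env.get_state();p=st['position'];psi=2*np.arctan2(st['eef_rot'][1],st['eef_rot'][0]);D=np.array([.41706,.38278])-p[:2]
print(p,np.degrees(psi),st['t'],D@[np.cos(psi),np.sin(psi)]*1000,D@[np.sin(psi),-np.cos(psi)]*1000)
E
```

```text
t: 15.15
position: [0.4253, 0.3791, 0.1078]
eef_rot: [0.235, 0.972, 0.001, 0.001]
ft_force: [0.5, -0.9, 0.9]
gripper_width: 0.999
gripper_force: 0.0
[0.42534986 0.37909871 0.10777725] 152.76125284601017 15.15 9.055500442843929 -0.5212060064282097
```

```bash
python3 -m inch '87 9 -0.5 10 0;87 0 0 20 0;87 0 0 20 0;87 0 0 9.5 0;87 0 0 0 0;87 0 0 0 0' && python3 -m inch '0 0 0 0 0;0 0 0 0 0;0 0 0 0 0;0 0 0 0 0;0 0 0 0 0;0 0 0 0 0;0 0 0 0 0;0 0 0 0 0;0 0 0 0 0;0 0 0 0 0' 60 && python3 -m inch '0 0 0 0 0;0 0 0 0 0;0 0 0 0 0;0 0 0 0 0'
```

```text
t: 15.75
position: [0.4165, 0.3828, 0.048]
eef_rot: [0.235, 0.972, 0.0, 0.0]
ft_force: [0.2, 0.1, -0.5]
gripper_width: 1.002
gripper_force: 0.0
t: 16.75
position: [0.4163, 0.3824, 0.0474]
eef_rot: [0.235, 0.972, 0.0, 0.0]
ft_force: [0.1, 1.2, -0.2]
gripper_width: 0.177
gripper_force: 60.1
t: 17.15
position: [0.4163, 0.3825, 0.0474]
eef_rot: [0.235, 0.972, 0.0, 0.0]
ft_force: [-0.2, -0.2, -1.4]
gripper_width: 0.176
gripper_force: 60.0
```

The pin is held: opening 15.4 mm, gripped 43.6 mm behind its origin. I'll lift it, turn it in line with the hinge, and line up outside the lamp head.

```bash
python3 -m inch '0 0 0 -10 0;0 0 0 -25 0;0 0 0 -30 0;0 0 0 -20 0;0 0 0 0 7;0 0 0 0 8;0 0 0 0 8;0 0 0 0 8;0 0 0 0 8;0 0 0 0 8' && python3 -m inch '0 0 0 0 7;0 0 0 0 3;0 0 0 0 0;0 -20 20 0 0;0 -27 28 0 0;0 -28 28 0 0;0 -28 28 0 0;0 -18 18 0 0;0 -10 10 0 0;0 0 0 0 0'
python3 - <<'E'
from h import *
st=env.get_state();p=st['position'];q=R.from_quat(st['eef_rot']).as_matrix();psi=np.arctan2(q[1,0],q[0,0])
a=np.radians(5.67);Rm=np.array([[np.cos(a),np.sin(a)],[-np.sin(a),np.cos(a)]])
print(p,np.degrees(psi),'chest',Rm@(p[:2]-[.4759,-.0381])*1000,st['t'])
np.save('st6.npy',st,allow_pickle=True)
for n in('scene','side','wrist'):cv2.imwrite(f'pics/{n}6.png',vision.grab_frame(n))
E
```

```text
t: 18.15
position: [0.4159, 0.3822, 0.1329]
eef_rot: [0.606, 0.796, -0.0, -0.0]
ft_force: [0.1, 0.4, -2.1]
gripper_width: 0.176
gripper_force: 60.0
t: 19.15
position: [0.5622, 0.2643, 0.1326]
eef_rot: [0.671, 0.741, 0.0, 0.0]
ft_force: [-0.5, -0.1, -0.6]
gripper_width: 0.178
gripper_force: 60.0
[0.56220548 0.26431182 0.13256234] 95.69372567011234 chest [115.76113107 292.40538295] 19.15
```

```bash
cat > pinchk.py <<'E'
from h import *
import sys
def chk(tag,dz=.0026,back=.0436,rng=(10,40,70,100,130)):
    st=np.load(f'st{tag}.npy',allow_pickle=True).item();q=R.from_quat(st['eef_rot']).as_matrix()
    o=st['position']-q[:,0]*back+np.array([0,0,dz]);ax=-q[:,0]
    for s in rng:
        X=o+ax*s/1000;row=[];A=[];b=[]
        for n in('scene','side'):
            C=cam(n);im=cv2.imread(f'pics/{n}{tag}.png');hsv=cv2.cvtColor(im,cv2.COLOR_BGR2HSV).astype(float)
            p=proj(C,X);t=proj(C,X+ax*.01)-p;t/=np.linalg.norm(t);nn=np.array([-t[1],t[0]])
            k=np.arange(-12,12.1,.25);L=(p+k[:,None]*nn).astype(np.float32)
            sat=cv2.remap(hsv[:,:,1].astype(np.float32),L[:,0][None],L[:,1][None],1)[0]
            m=sat<60
            if m.sum()<4: row.append(None);continue
            # run nearest the middle
            lab,num=__import__('scipy.ndimage',fromlist=['x']).label(m)
            best=min(range(1,num+1),key=lambda i:abs(k[lab==i].mean()));c=k[lab==best]
            row.append((round(c.mean(),2),round(np.ptp(c),1)))
            J=np.array([(proj(C,X+e*1e-3)-proj(C,X))@nn for e in (q[:,1],np.array([0,0,1.]))]);A.append(J);b.append(c.mean())
        print(s,row,'offset tooly,z mm',np.linalg.solve(A,b).round(2) if len(A)==2 else None, X.round(4))
if __name__=='__main__':chk(sys.argv[1])
E
python3 pinchk.py 6
```

```text
10 [(np.float64(-0.12), np.float64(3.8)), (np.float64(4.0), np.float64(16.0))] offset tooly,z mm [-4.97 -7.42] [0.5675 0.211  0.1352]
40 [(np.float64(-0.25), np.float64(4.0)), (np.float64(-0.25), np.float64(0.5))] offset tooly,z mm [ 0.6  -0.09] [0.5705 0.1811 0.1351]
70 [(np.float64(-0.25), np.float64(4.0)), (np.float64(0.88), np.float64(4.8))] offset tooly,z mm [-0.89 -2.15] [0.5735 0.1513 0.1351]
100 [(np.float64(-0.5), np.float64(4.0)), (np.float64(1.0), np.float64(5.0))] offset tooly,z mm [-0.81 -2.94] [0.5765 0.1214 0.1351]
130 [(np.float64(0.0), np.float64(24.0)), (np.float64(2.62), np.float64(18.8))] offset tooly,z mm [-3.59 -5.02] [0.5794 0.0916 0.1351]
```

```bash
python3 - <<'E'
from h import *
a=np.radians(5.67);c,s=np.cos(a),np.sin(a)
W=lambda x,y,z:[.4759+x*c-y*s,-.0381+x*s+y*c,z]
P=[(-.1,-.07),(-.1,.07),(.1,.07),(.1,-.07)]
sd=[(404.7,266.3),(380,309.3),(296.7,277.7),(324,239.3)]
sc=[(130+367/3,155+148/3),(130+528/3,155+83/3),(130+655/3,155+250/3),(130+478/3,155+320/3)]
for n,px in(('side',sd),('scene',sc)):
    C=cam(n)
    for p,u in zip(P,px): print(n,p,(np.array(u)-proj(C,W(*p,.1))).round(1))
# pin perpendicular direction signs
st=np.load('st6.npy',allow_pickle=True).item();q=R.from_quat(st['eef_rot']).as_matrix()
X=np.array([.575,.136,.135])
for n in('scene','side'):
    C=cam(n);t=proj(C,X-q[:,0]*.01)-proj(C,X);t/=np.linalg.norm(t);print(n,'normal',-t[1],t[0])
E
```

```text
side (-0.1, -0.07) [-0.3  1.6]
side (-0.1, 0.07) [-0.9  0.5]
side (0.1, 0.07) [1.3 1.1]
side (0.1, -0.07) [-0.   2.3]
scene (-0.1, -0.07) [1.4 2.7]
scene (-0.1, 0.07) [0.9 1.4]
scene (0.1, 0.07) [0.4 0.8]
scene (0.1, -0.07) [ 0.2 -1.1]
scene normal -0.3925406988353427 -0.9197346355106242
side normal 0.7984195622157867 0.6021014886803981
```

```bash
python3 -m inch '0 0 -1.2 10 0;0 0 0 12 0;0 0 0 9.7 0;0 0 0 0 0;0 0 0 0 0;0 0 0 0 0' && python3 -m inch '0 -8 0 0 0;0 -10 0 0 0;0 -8 0 0 0;0 0 0 0 0;0 0 0 0 0'
cat > where.py <<'E'
from h import *
import sys
st=env.get_state();p=st['position'];q=R.from_quat(st['eef_rot']).as_matrix();psi=np.arctan2(q[1,0],q[0,0])
a=np.radians(5.67);Rm=np.array([[np.cos(a),np.sin(a)],[-np.sin(a),np.cos(a)]])
print('psi',np.degrees(psi).round(2),'tilt',q[:,2].round(3),'chest',(Rm@(p[:2]-[.4759,-.0381])*1000).round(1),'z',(p[2]*1000).round(1),'F chest',(Rm@st['ft_force'][:2]).round(1),st['ft_force'][2].round(1),'t',st['t'])
if len(sys.argv)>1:
    np.save(f'st{sys.argv[1]}.npy',st,allow_pickle=True)
    for n in('scene','side'):cv2.imwrite(f'pics/{n}{sys.argv[1]}.png',vision.grab_frame(n))
E
python3 where.py 7; python3 pinchk.py 7
```

```text
t: 19.9
position: [0.56, 0.2654, 0.1008]
eef_rot: [0.67, 0.742, 0.0, 0.0]
ft_force: [-0.3, -1.0, -0.4]
gripper_width: 0.174
gripper_force: 60.0
t: 20.4
position: [0.5625, 0.2389, 0.1009]
eef_rot: [0.671, 0.742, 0.0, -0.0]
ft_force: [-0.1, 0.1, -2.4]
gripper_width: 0.177
gripper_force: 60.0
psi 95.73 tilt [ 0.  0. -1.] chest [113.6 267.1] z 100.9 F chest [-0.1  0.1] -2.4 t 20.4
10 [(np.float64(-0.12), np.float64(3.2)), (np.float64(0.75), np.float64(0.0))] offset tooly,z mm [-0.85 -1.72] [0.5679 0.1856 0.1035]
40 [(np.float64(0.0), np.float64(4.0)), (np.float64(0.88), np.float64(0.8))] offset tooly,z mm [-1.17 -1.7 ] [0.5709 0.1557 0.1035]
70 [(np.float64(-0.38), np.float64(23.2)), (np.float64(0.12), np.float64(4.8))] offset tooly,z mm [ 0.24 -1.09] [0.5739 0.1259 0.1035]
100 [(np.float64(0.0), np.float64(24.0)), (np.float64(0.25), np.float64(4.5))] offset tooly,z mm [-0.34 -0.5 ] [0.5769 0.096  0.1035]
130 [(np.float64(-0.38), np.float64(4.8)), (np.float64(-3.12), np.float64(17.8))] offset tooly,z mm [4.78 5.55] [0.5798 0.0662 0.1034]
```

```bash
python3 -m inch '0 0 0.9 0 0;0 -4 0 0 0;0 -5 0 0 0;0 -5 0 0 0;0 0 0 0 0;0 0 0 0 0'; python3 where.py; python3 -m inch '0 -5 0 0 0;0 -5 0 0 0;0 -5 0 0 0;0 0 0 0 0;0 0 0 0 0'; python3 where.py
```

```text
t: 21.1
position: [0.5646, 0.2254, 0.1007]
eef_rot: [0.671, 0.742, -0.0, -0.0]
ft_force: [0.5, 0.4, -1.2]
gripper_width: 0.177
gripper_force: 60.0
psi 95.77 tilt [-0.  0. -1.] chest [114.3 253.4] z 100.7 F chest [0.5 0.4] -1.2 t 21.1
t: 21.6
position: [0.5662, 0.2104, 0.1008]
eef_rot: [0.671, 0.742, 0.0, -0.0]
ft_force: [-0.7, -0.1, -1.4]
gripper_width: 0.174
gripper_force: 60.0
psi 95.77 tilt [ 0.  0. -1.] chest [114.4 238.4] z 100.8 F chest [-0.7 -0. ] -1.4 t 21.6
```

```bash
python3 -m inch '0 -5 0 0 0;0 -5 0 0 0;0 -5 0 0 0;0 0 0 0 0'; python3 -m inch '0 -6 0 0 0;0 -6 0 0 0;0 -6 0 0 0;0 -6 0 0 0;0 0 0 0 0'; python3 where.py;  python3 -m inch '0 -6 0 0 0;0 -6 0 0 0;0 -6 0 0 0;0 -6 0 0 0;0 0 0 0 0'; python3 where.py
```

```text
t: 22.0
position: [0.5678, 0.195, 0.1007]
eef_rot: [0.671, 0.742, -0.0, 0.0]
ft_force: [-0.3, -0.4, -1.3]
gripper_width: 0.172
gripper_force: 60.0
t: 22.5
position: [0.5703, 0.1709, 0.1007]
eef_rot: [0.671, 0.742, -0.0, 0.0]
ft_force: [-0.6, -0.1, -1.0]
gripper_width: 0.177
gripper_force: 60.0
psi 95.74 tilt [-0. -0. -1.] chest [114.5 198.7] z 100.7 F chest [-0.6 -0. ] -1.0 t 22.5
t: 23.0
position: [0.5727, 0.1471, 0.1007]
eef_rot: [0.671, 0.742, -0.0, 0.0]
ft_force: [-1.2, 0.1, -1.5]
gripper_width: 0.177
gripper_force: 60.0
psi 95.74 tilt [ 0. -0. -1.] chest [114.6 174.7] z 100.7 F chest [-1.2  0.2] -1.5 t 23.0
```

```bash
python3 -m inch '0 -6 0 0 0;0 -6 0 0 0;0 -6 0 0 0;0 -4 0 0 0;0 0 0 0 0'; python3 where.py;  python3 -m inch '0 -5 0 0 0;0 -4 0 0 0;0 -3 0 0 0;0 0 0 0 0;0 0 0 0 0'; python3 where.py 8; python3 - <<'E'
import cv2,numpy as np
a=cv2.imread('pics/scene8.png');b=cv2.imread('pics/side8.png')
cv2.imwrite('pics/m8.png',np.hstack([cv2.resize(a[140:320,270:430],(400,450),interpolation=2),cv2.resize(b[190:370,200:360],(400,450),interpolation=2)]))
E
```

```text
t: 23.5
position: [0.5749, 0.1254, 0.1008]
eef_rot: [0.671, 0.742, 0.0, 0.0]
ft_force: [0.2, -0.3, -1.5]
gripper_width: 0.177
gripper_force: 60.0
psi 95.75 tilt [ 0. -0. -1.] chest [114.7 153. ] z 100.8 F chest [ 0.1 -0.3] -1.5 t 23.5
t: 24.0
position: [0.5759, 0.1141, 0.1007]
eef_rot: [0.671, 0.742, 0.0, -0.0]
ft_force: [0.7, -0.1, -2.1]
gripper_width: 0.176
gripper_force: 60.0
psi 95.79 tilt [-0.  0. -1.] chest [114.6 141.6] z 100.7 F chest [ 0.7 -0.1] -2.1 t 24.0
```

View pics/m8.png

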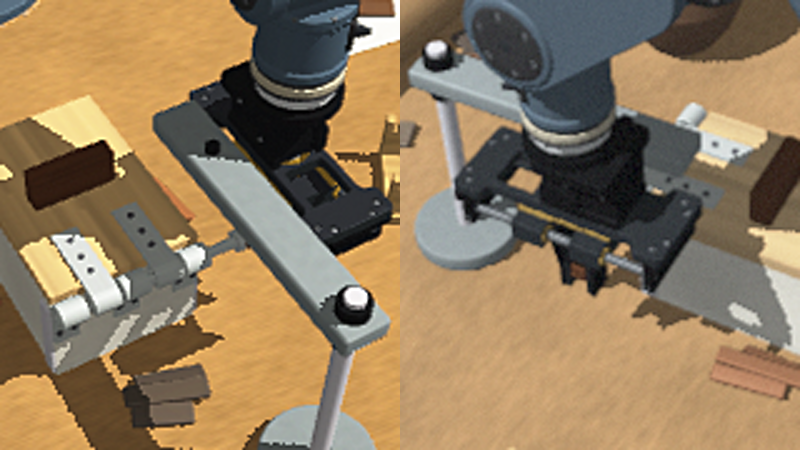

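The crop shows the shank in the knuckles, its collar end under the head, and the gripper body just clear of the lamp head. I'll release here, back off, and finish with a push.

```bash
python3 -m inch '30 0 0 0 0;45 0 0 0 0;45 0 0 0 0;45 0 0 0 0;45 10 0 0 0;45 20 0 0 0;45 20 0 0 0;45 20 0 -20 0;45 0 0 -40 0;45 0 0 -45 0'; python3 where.py 9; python3 - <<'E'
import sys;sys.path.insert(0,'.')
from h import *
# where is the pin: brown grip mask in wrist view
st=env.get_state();w=vision.grab_frame('wrist');cv2.imwrite('pics/w9.png',w);C=cam('wrist',st);np.save('stw9.npy',st,allow_pickle=True)
hsv=cv2.cvtColor(w,cv2.COLOR_BGR2HSV);m=cv2.inRange(hsv,(0,90,20),(14,255,150))
a=np.radians(5.67);c,s=np.cos(a),np.sin(a);Rm=np.array([[c,s],[-s,c]])
g=proj(C,[.4759+.1145*c-.127*s,-.0381+.1145*s+.127*c,.101]);print('expected grip px',g)
for k in cv2.findContours(m,0,1)[0]:
    if cv2.contourArea(k)>60:
        r=cv2.boundingRect(k);print(r,[(Rm@(onz(C,p,.108)[:2]-[.4759,-.0381])*1000).round(1) for p in[(r[0],r[1]),(r[0]+r[2],r[1]+r[3])]])
E
```

```text
t: 25.1
position: [0.5673, 0.1852, 0.2054]
eef_rot: [0.67, 0.743, -0.001, -0.001]
ft_force: [1.1, -0.2, -0.2]
gripper_width: 0.514
gripper_force: 0.0
psi 95.9 tilt [-0.004 -0.    -1.   ] chest [113.  213.2] z 205.4 F chest [ 1.  -0.3] -0.2 t 25.1
expected grip px [315.63320703 329.69010087]
(306, 339, 18, 17) [array([106.3, 122.4]), array([121.8, 105.3])]
(565, 252, 44, 40) [array([314.1, 200.7]), array([358.4, 165.5])]
```

```bash
python3 -m inch '20 0 0 -45 0;0 0 0 -45 0;0 0 0 -45 0;0 -20 -12 -20 0;0 -43 -24 0 0;0 -43 -24 0 0;0 -43 -24 0 0;0 -43 -24 0 0;0 -43 -24 0 0;0 -43 -24 0 0' >/dev/null;  python3 -m inch '0 -43 -24 0 0;0 -43 -24 0 0;0 -43 -24 0 0;0 -43 -24 0 0;0 -43 -24 0 0;0 -43 -24 0 0;0 -43 -24 0 0;0 -43 -24 0 0;0 -43 -24 0 0;0 -43 -24 0 0'; python3 - <<'E'
import sys;sys.path.insert(0,'.')
from h import *
st=env.get_state();print(st['qpos'].round(3),np.hypot(*st['position'][:2]))
E
```

```text
t: 27.25
position: [0.2455, -0.5615, 0.3589]
eef_rot: [0.671, 0.742, 0.001, -0.001]
ft_force: [0.6, 0.0, 1.0]
gripper_width: 0.008
gripper_force: 0.0
[-1.341  0.405  1.305  0.     1.435 -1.442] 0.6128026968618908
```

```bash
python3 -m inch '0 -45 -10 0 0;0 -45 -10 0 0;0 -45 -10 0 0;0 -45 -10 0 0;0 -45 -10 0 0;0 -45 -10 0 0;0 -45 -10 0 0;0 -45 -7 0 0;0 -45 0 0 0;0 -45 0 0 0'; python3 - <<'E'
import sys;sys.path.insert(0,'.')
from h import *
st=env.get_state();print(st['qpos'].round(3),np.hypot(*st['position'][:2]),R.from_quat(st['eef_rot']).as_matrix().round(3).tolist())
E
```

```text
t: 28.25
position: [0.1931, -0.9153, 0.3194]
eef_rot: [0.67, 0.741, -0.022, 0.032]
ft_force: [0.1, 0.7, 0.6]
gripper_width: 0.002
gripper_force: 0.0
[-1.485  1.013  0.222  0.011  1.83  -1.582] 0.9354525130227381 [[-0.1, 0.995, 0.018], [0.992, 0.101, -0.076], [-0.077, 0.01, -0.997]]
```

Stretching past the arm's reach tilts the tool the way I need: the fingers now lean toward chest -y. I'll push further out to get more lean.

```bash
python3 -m inch '0 -45 0 0 0;0 -45 0 0 0;0 -45 0 0 0;0 -45 0 0 0;0 -45 0 0 0;0 -45 0 0 0'; python3 where.py;python3 -m inch '0 -40 0 -40 0;0 -40 0 -40 0;0 -40 0 -40 0;0 -40 0 -40 0;0 -40 0 -40 0;0 -40 0 -40 0';python3 where.py
```

```text
t: 28.85
position: [0.1815, -0.9796, 0.2922]
eef_rot: [0.665, 0.736, -0.074, 0.1]
ft_force: [0.6, 0.5, 0.9]
gripper_width: 0.0
gripper_force: 0.0
psi 95.6 tilt [ 0.05  -0.242 -0.969] chest [-386.  -907.9] z 292.2 F chest [0.6 0.5] 0.9 t 28.85
t: 29.45
position: [0.159, -0.9474, 0.4828]
eef_rot: [0.657, 0.727, -0.119, 0.159]
ft_force: [0.1, 0.9, 0.2]
gripper_width: 0.004
gripper_force: 0.0
psi 95.31 tilt [ 0.074 -0.383 -0.921] chest [-405.1 -873.5] z 482.8 F chest [0.2 0.9] 0.2 t 29.45
```

The tool now leans 23° toward about chest -y, enough to pass under the head. I'll go back to behind the pin grip, computing the legs in tool axes.

```bash
cat > leg.py <<'E'
from h import *
import sys
# leg.py cx cy z : move to chest coords (mm)
st=env.get_state();p=st['position'];q=R.from_quat(st['eef_rot']).as_matrix()
a=np.radians(5.67);c,s=np.cos(a),np.sin(a);V=[float(v)/1000 for v in sys.argv[1:]]
prev=p
for i in range(0,len(V),3):
    x,y,z=V[i:i+3];T=np.array([.4759+x*c-y*s,-.0381+x*s+y*c,z]);d=q.T@(T-prev)*1000
    n=int(np.ceil(np.linalg.norm(d)/40));print('to',T.round(3),'tool',d.round(1),'rows',n,'each',(d/n).round(1));prev=T
E
python3 leg.py -250 -520 450 50 150 420 114.5 220 380 114.5 220 200; python3 where.py
```

```text
to [ 0.278 -0.58   0.45 ] tool [ 339.5  156.9 -101.4] rows 10 each [ 33.9  15.7 -10.1]
to [0.511 0.116 0.42 ] tool [ 630.9  304.5 -221.5] rows 19 each [ 33.2  16.  -11.7]
to [0.568 0.192 0.38 ] tool [80.4 63.6 12. ] rows 3 each [26.8 21.2  4. ]
to [0.568 0.192 0.2  ] tool [ 69.9  -6.4 165.8] rows 5 each [14.  -1.3 33.2]
psi 95.31 tilt [ 0.074 -0.383 -0.921] chest [-405.1 -873.5] z 482.8 F chest [0.2 0.9] 0.2 t 29.45
```

```bash
python3 -m inch '0 34 15.7 -10 0;0 34 15.7 -10 0;0 34 15.7 -10 0;0 34 15.7 -10 0;0 34 15.7 -10 0;0 34 15.7 -10 0;0 34 15.7 -10 0;0 34 15.7 -10 0;0 34 15.7 -10 0;0 34 15.7 -10 0'; python3 -m inch '0 33 16 -11.7 0;0 33 16 -11.7 0;0 33 16 -11.7 0;0 33 16 -11.7 0;0 33 16 -11.7 0;0 33 16 -11.7 0;0 33 16 -11.7 0;0 33 16 -11.7 0;0 33 16 -11.7 0;0 33 16 -11.7 0' ; python3 leg.py 50 150 420 114.5 220 380 114.5 220 200; python3 where.py
```

```text
t: 30.45
position: [0.2787, -0.5783, 0.447]
eef_rot: [0.657, 0.727, -0.119, 0.158]
ft_force: [1.8, -0.3, 0.3]
gripper_width: 0.003
gripper_force: 0.0
t: 31.45
position: [0.4003, -0.2138, 0.432]
eef_rot: [0.657, 0.727, -0.121, 0.159]
ft_force: [0.9, -0.1, -0.3]
gripper_width: 0.005
gripper_force: 0.0
to [0.511 0.116 0.42 ] tool [ 297.8  144.8 -107.6] rows 9 each [ 33.1  16.1 -12. ]
to [0.568 0.192 0.38 ] tool [80.4 63.7 11.8] rows 3 each [26.8 21.2  3.9]
to [0.568 0.192 0.2  ] tool [ 70.   -6.  165.7] rows 5 each [14.  -1.2 33.1]
psi 95.35 tilt [ 0.072 -0.384 -0.921] chest [ -92.6 -167.4] z 432.0 F chest [ 0.9 -0.2] -0.3 t 31.45
```

Tilt holds during translation.

```bash
python3 -m inch '0 33 16 -12 0;0 33 16 -12 0;0 33 16 -12 0;0 33 16 -12 0;0 33 16 -12 0;0 33 16 -12 0;0 33 16 -12 0;0 33 16 -12 0;0 33 16 -12 0;0 27 21 4 0' >/dev/null; python3 -m inch '0 27 21 4 0;0 27 21 4 0;0 14 -1 33 0;0 14 -1 33 0;0 14 -1 33 0;0 14 -1 33 0;0 14 -1 33 0;0 0 0 0 0;0 0 0 0 0'; python3 where.py; python3 leg.py 114.5 200 110 114.5 168 110; python3 - <<'E'
import sys;sys.path.insert(0,'.')
from h import *
st=env.get_state();w=vision.grab_frame('wrist');cv2.imwrite('pics/w10.png',w);C=cam('wrist',st)
print(st['qpos'].round(2))
hsv=cv2.cvtColor(w,cv2.COLOR_BGR2HSV);m=cv2.inRange(hsv,(0,90,20),(14,255,150))
a=np.radians(5.67);c,s=np.cos(a),np.sin(a);Rm=np.array([[c,s],[-s,c]])
print('exp',proj(C,[.4759+.1145*c-.127*s,-.0381+.1145*s+.127*c,.101]))
for k in cv2.findContours(m,0,1)[0]:
    if cv2.contourArea(k)>60:
        r=cv2.boundingRect(k);print(r,[(Rm@(onz(C,p,.109)[:2]-[.4759,-.0381])*1000).round(1) for p in[(r[0],r[1]),(r[0]+r[2],r[1]+r[3])]])
E
```

```text
t: 33.35
position: [0.5675, 0.1897, 0.2011]
eef_rot: [0.657, 0.727, -0.122, 0.159]
ft_force: [0.1, -0.7, 0.4]
gripper_width: 0.009
gripper_force: 0.0
psi 95.41 tilt [ 0.072 -0.386 -0.92 ] chest [113.7 217.6] z 201.1 F chest [ 0.1 -0.7] 0.4 t 33.35
to [0.57  0.172 0.11 ] tool [19.5 -2.2 90.7] rows 3 each [ 6.5 -0.7 30.2]
to [0.573 0.14  0.11 ] tool [-29.4  -0.3  12.5] rows 1 each [-29.4  -0.3  12.5]
[ 0.32  0.6   1.49 -0.44  1.15  0.43]
exp [318.85899326 277.97232344]
(309, 254, 19, 18) [array([106.3, 163.4]), array([121.9, 142.6])]
(145, 216, 75, 31) [array([ -9.5, 202.7]), array([ 37.7, 172.3])]
(574, 182, 37, 37) [array([290.6, 227.2]), array([335.6, 194.5])]
```

The grip appears at chest x 106..122, centred on the axis. I'll lower the closed fingertips behind it and push along chest -y.

```bash
python3 -m inch '0 6.5 -0.7 30 0;0 6.5 -0.7 30 0;0 6.5 -0.8 30.5 0;0 0 0 0 0;0 -14 -0.2 6.2 0;0 -14 -0.2 6.2 0;0 0 0 0 0;0 0 0 0 0'; python3 where.py; python3 leg.py 114.5 165 108 114.5 155 108 114.5 145 108 114.5 137 108
```

```text
t: 34.2
position: [0.5747, 0.1414, 0.1122]
eef_rot: [0.658, 0.726, -0.12, 0.161]
ft_force: [-0.5, 0.6, 0.2]
gripper_width: 0.004
gripper_force: 0.0
psi 95.16 tilt [ 0.076 -0.385 -0.92 ] chest [116.1 168.9] z 112.2 F chest [-0.5  0.6] 0.2 t 34.2
to [0.574 0.137 0.108] tool [-1.9 -1.7  5.3] rows 1 each [-1.9 -1.7  5.3]
to [0.575 0.127 0.108] tool [-9.2 -0.1  3.9] rows 1 each [-9.2 -0.1  3.9]
to [0.576 0.118 0.108] tool [-9.2 -0.1  3.9] rows 1 each [-9.2 -0.1  3.9]
to [0.576 0.11  0.108] tool [-7.4 -0.1  3.1] rows 1 each [-7.4 -0.1  3.1]
```

```bash
python3 -m inch '0 -1.9 -1.7 5.3 0;0 -3 0 1.3 0;0 -3 0 1.3 0;0 -3.2 0 1.3 0;0 0 0 0 0'; python3 where.py;  python3 -m inch '0 -3 0 1.3 0;0 -3 0 1.3 0;0 -3.2 0 1.3 0;0 0 0 0 0;0 0 0 0 0'; python3 where.py 11; python3 leg.py 114.5 137 108
```

```text
t: 34.7
position: [0.5738, 0.1277, 0.1064]
eef_rot: [0.657, 0.727, -0.121, 0.16]
ft_force: [0.0, 0.3, -0.1]
gripper_width: 0.008
gripper_force: 0.1
psi 95.31 tilt [ 0.074 -0.386 -0.92 ] chest [113.8 155.3] z 106.4 F chest [0.1 0.3] -0.1 t 34.7
t: 35.2
position: [0.5747, 0.1178, 0.1064]
eef_rot: [0.657, 0.727, -0.121, 0.16]
ft_force: [0.2, 0.3, -0.2]
gripper_width: 0.009
gripper_force: 0.0
psi 95.3 tilt [ 0.073 -0.386 -0.92 ] chest [113.7 145.4] z 106.4 F chest [0.2 0.3] -0.2 t 35.2
to [0.576 0.11  0.108] tool [-8.5  0.7  1.9] rows 1 each [-8.5  0.7  1.9]
```

```bash
python3 -m inch '0 -3 0.7 0.6 0;0 -3 0 0.7 0;0 -2.5 0 0.7 0;0 0 0 0 0;0 0 0 0 0'; python3 where.py 12;  python3 - <<'E'
import sys;sys.path.insert(0,'.')
from h import *
# collar/grip in the scene view: sample along the pin axis, report saturation/brightness by chest y
a=np.radians(5.67);c,s=np.cos(a),np.sin(a)
for tag in('9','12'):
  for n in('scene','side'):
    C=cam(n);im=cv2.imread(f'pics/{n}{tag}.png');out=[]
    for y in list(range(70,128,4))+[-72,-74,-76,-78,-80,-82]:
        x=.1145;y/=1000;u=proj(C,[.4759+x*c-y*s,-.0381+x*s+y*c,.102]);out.append((round(y*1000),im[int(round(u[1])),int(round(u[0]))].tolist()))
    print(tag,n,out)
E
```

```text
t: 35.8
position: [0.5766, 0.1113, 0.1077]
eef_rot: [0.658, 0.727, -0.119, 0.159]
ft_force: [-0.0, 5.5, -0.4]
gripper_width: 0.001
gripper_force: 2.9
psi 95.25 tilt [ 0.075 -0.382 -0.921] chest [115.  138.7] z 107.7 F chest [0.5 5.5] -0.4 t 35.8
9 scene [(70, [104, 107, 104]), (74, [106, 109, 106]), (78, [107, 110, 104]), (82, [107, 106, 103]), (86, [107, 108, 104]), (90, [106, 108, 105]), (94, [107, 109, 105]), (98, [105, 109, 107]), (102, [99, 101, 98]), (106, [106, 112, 108]), (110, [85, 89, 84]), (114, [68, 69, 66]), (118, [106, 107, 102]), (122, [148, 150, 140]), (126, [177, 180, 172]), (-72, [89, 92, 91]), (-74, [103, 105, 106]), (-76, [103, 105, 106]), (-78, [109, 107, 111]), (-80, [106, 103, 108]), (-82, [104, 103, 105])]
9 side [(70, [11, 11, 5]), (74, [19, 19, 20]), (78, [22, 20, 13]), (82, [17, 20, 21]), (86, [19, 16, 17]), (90, [15, 13, 12]), (94, [23, 23, 23]), (98, [21, 19, 14]), (102, [24, 25, 18]), (106, [13, 12, 8]), (110, [44, 41, 36]), (114, [43, 41, 37]), (118, [18, 14, 14]), (122, [15, 12, 10]), (126, [30, 31, 27]), (-72, [202, 201, 194]), (-74, [219, 218, 208]),
[... 335 characters left out ...]
6]), (114, [68, 69, 66]), (118, [106, 107, 102]), (122, [147, 149, 140]), (126, [176, 180, 171]), (-72, [115, 119, 115]), (-74, [179, 185, 181]), (-76, [179, 185, 181]), (-78, [255, 255, 255]), (-80, [132, 136, 133]), (-82, [98, 96, 98])]
12 side [(70, [151, 152, 144]), (74, [28, 23, 23]), (78, [21, 18, 16]), (82, [16, 22, 18]), (86, [25, 24, 26]), (90, [18, 14, 8]), (94, [15, 15, 12]), (98, [22, 19, 21]), (102, [20, 15, 17]), (106, [23, 23, 21]), (110, [16, 16, 11]), (114, [18, 20, 16]), (118, [22, 15, 14]), (122, [19, 14, 15]), (126, [20, 16, 13]), (-72, [206, 208, 199]), (-74, [224, 221, 213]), (-76, [209, 207, 199]), (-78, [188, 202, 211]), (-80, [188, 202, 211]), (-82, [113, 160, 200])]
```

```bash
python3 -m inch '0 -1 0 0.4 0;0 0 0 0 0;0 0 0 0 0'; python3 where.py; python3 -m inch '0 5 0 -2 0;0 15 0 -6 0;0 25 0 -10 0;0 30 0 -12 0;0 10 0 -30 0;0 0 0 -40 0;0 0 0 -40 0;0 0 0 0 0;0 0 0 0 0;0 0 0 0 0'; python3 where.py 13;  python3 - <<'E'
import sys;sys.path.insert(0,'.')
from h import *
a=np.radians(5.67);c,s=np.cos(a),np.sin(a)
for n,yy in(('scene',list(range(68,130,3))+list(range(-86,-68,2))),('side',range(96,130,3))):
    C=cam(n);im=cv2.imread(f'pics/{n}13.png');out=[]
    for y in yy:
        x=.1145;y/=1000;u=proj(C,[.4759+x*c-y*s,-.0381+x*s+y*c,.102]);out.append((round(y*1000),im[int(round(u[1])),int(round(u[0]))].tolist()))
    print(n,out)
# lid rim unchanged? compare lid region scene4 vs now
d=cv2.absdiff(cv2.imread('pics/scene4.png'),cv2.imread('pics/scene13.png')).max(2);print('lid diff',(d[185:250,250:330]>60).mean())
E
```

```text
t: 36.2
position: [0.5768, 0.1111, 0.1076]
eef_rot: [0.658, 0.727, -0.118, 0.159]
ft_force: [-0.7, 8.1, -1.2]
gripper_width: 0.004
gripper_force: 4.1
psi 95.24 tilt [ 0.076 -0.381 -0.922] chest [115.1 138.5] z 107.6 F chest [0.1 8.1] -1.2 t 36.2
t: 37.2
position: [0.5579, 0.2401, 0.2024]
eef_rot: [0.657, 0.727, -0.122, 0.159]
ft_force: [-0.1, 0.8, -0.1]
gripper_width: 0.001
gripper_force: 0.0
psi 95.37 tilt [ 0.072 -0.386 -0.92 ] chest [109.1 268.7] z 202.4 F chest [-0.1  0.8] -0.1 t 37.2
scene [(68, [238, 241, 239]), (71, [243, 247, 244]), (74, [240, 245, 242]), (77, [250, 252, 249]), (80, [255, 255, 255]), (83, [24, 54, 113]), (86, [31, 59, 113]), (89, [31, 61, 111]), (92, [34, 61, 117]), (95, [32, 57, 108]), (98, [30, 53, 105]), (101, [36, 64, 119]), (104, [32, 59, 111]), (107, [30, 57, 108]), (110, [51, 66, 86]), (113, [65, 66, 63]), (116, [65, 68, 62]), (119, [104, 105, 100]), (122, [145, 147, 138]), (125, [179, 183, 173]), (128, [174, 178, 169]), (-86, [97, 108, 111]), (-84, [96, 107, 111]), (-82, [97, 94, 96]), (-80, [125, 127, 127]), (-78, [245, 254, 249]), (-76, [106, 111, 106]), (-74, [106, 111, 106]), (-72, [113, 118, 112]), (-70, [103, 107, 105])]
side [(96, [53, 72, 110]), (99, [52, 70, 109]), (102, [52, 69, 108]), (105, [52, 69, 108]), (108, [50, 70, 107]), (111, [49, 66, 103]), (114, [42, 65, 103]), (117, [55, 73, 112]), (120, [52, 71, 108]), (123, [41, 60, 94]), (126, [37, 46, 70]), (129, [34, 36, 27])]
lid diff 0.056346153846153844
```

```bash
python3 -c "
from workcell import job
print(job.job_done())"
```

```text
the job is handed in; nothing more can be done
None
```

The lid is seated with its knuckles between the chest's three, the pin was pushed to a firm stop with its tip out of the last knuckle, the gripper is clear, and the job is handed in; the result was not reported.

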